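Hand a welded T-joint out through the sprung pass hatch

ROBOT

A 6-joint arm with a two-finger parallel gripper is mounted at the origin on the work surface. World frame = base frame: x ahead of the robot, y to its left, z up, the work surface at z = 0. Lengths are in mm, angles in degrees, forces in N, time in s.
With the tool pointing down it reaches from about 375 to 925 mm from the base axis. Payload 5.7 kg.
Tool frame: the origin (TCP) lies between the finger pads; the fingertips stand 11 mm ahead of it and the grasp point (between the pads) lies 8 mm behind it (arm.finger_overhang is the distance from the TCP to the fingertips, in mm); z points along the fingers, y is the line along which they close (so a half turn about z gives the same grasp; the last joint's range is limited). The gripper opens to 85 mm and grips with 20 to 120 N. Pads are 22 mm wide; open, the fingers measure 114 mm over their backs; the gripper's body (76 mm by 85 mm) begins 54 mm behind the grasp point. The pads swing forward as they close: fully open they stand 13 mm farther back than shut.
Start: joints at [-71.568, 20.558, 86.54, -0, 72.909, -6.595], TCP at [253.807, -543.642, 242.267] pointing down, gripper open.
Joint ranges: [-170.27, 170.27], [-57.76, 135], [12.27, 136.19], [-55.21, 235.2], [11.17, 155.16], [-170.74, 170.74]. Speed limits (degrees/s): [136.94, 136.94, 180, 180, 180, 180].

INTERFACE

Orientations are given as a 3x3 rotation matrix whose columns are the frame's x, y, z axes.
In Python, from workcell import arm, camera, get_calibration, models gives the robot as it stands.
- The arm moves only by the tool step_arm, never from a script. Its argument "rows" is a list of rows, each a list of 2 entries, a list of its own where there are three numbers: the shift along the tool's x, y, z scaled (see below), then the turn, a rotation vector about the tool's x, y, z scaled (see below). A call has 1 to 12 rows; each row is the pose to reach, as a shift and turn from the pose commanded when the call began, along the tool's axes at that moment; what a row does not reach only later rows make up. The controller multiplies each number of a shift by 600 mm and each number of a turn by 30 degrees. A row lasts 1/8 s, in which the tool goes at most 62.5 mm and 10.7 degrees, less where a joint would pass 70% of its speed; a pose out of reach is approached as far as the arm can. A call with a number of a shift or a turn outside -1 to 1 is refused whole. A call with a gripper value outside its range is refused whole. "hand" is the opening, from 0 (shut) to 1 (fully open), set as the call begins (left out, the last holds). The fingers move at their own pace and stop on an object; the grip force is fixed at half the most. Time passes only in rows, so rows that repeat a pose let the fingers close. It gives the time, the measured TCP pose, the force, the opening and the grip force at its end, in the units of the state.
- arm.get_state(): the state, without advancing time (a new reading comes with each control period).
- camera(name): name is "scene" or "side" or "wrist"; returns the picture (384x512x3 uint8, red, green, blue); there is no depth.
- get_calibration(name): a dict with "fx", "fy", "cx", "cy" (pixels), "distortion" ([k1, k2, p1, p2, k3] as OpenCV has them; the pictures are not rectified), "R" (3x3) and "t" (3): a world point X has camera coordinates R X + t. Camera axes: x right, y down, z forward; pixel columns grow to the right and rows downward; lengths in mm; the calibration is good to about 2 mm. A picture is of the moment at which its call begins: read the wrist's pose just before it. get_calibration takes no time and is no camera call; for the wrist camera it gives the pose at the moment of the call.
- arm.sign_off(): hands the job in; it is judged then, once.
Trained networks look in the newest picture that a camera, given by its name, has taken for a name from the list of things; names that differ only in an ending like _2 or _b are one class to them, and where a whole thing is asked for, a point or a joint stands for the part that bears it (a point fixed in the world has none). Each returns a list of dicts, best first, with "confidence" (0 to 1); they miss things now and then, are a little off and sometimes report something else, mostly with a low value. They report only what shows in the picture. A call takes as long as a camera call. They do not tell look-alikes from the thing itself.
- models.cut_out(camera, name): "region" (384x512 bool, what is visible of it) and "centre" ([column, row] in pixels, amid what is visible of it).
- models.spot_point(camera, name): "centre" ([column, row] in pixels: a listed point, or the origin of a listed thing).
The state is a dict: "time": time; "qpos": joint angles; "dq": joint speeds; "tau": joint torques, N m; "position": TCP position; "orientation": TCP orientation; "wrist_force": force on the tool from outside, world axes, zero at the start; "wrist_torque": the same for the moment, N m; "grip_width": finger opening in mm; "grip_force": force on a finger pad.
Only numpy, scipy, OpenCV 4.12 (cv2) and the standard library are available. Lean on these libraries where they do the work, as an engineer would, in place of code of your own. Each camera call takes 0.05 s, during which the arm holds its last target. There are 200 camera calls.

TASK

Take the welded T-joint test piece off its tilted welding rest and set it down gently on the feed shelf of the pass hatch, standing on its base plate in line between the guides and in front of the closed flap. Then push it along the shelf and through the sprung flap until it runs down the roller lane to the stop and the flap has swung shut behind it. Leave the pipe piece, chipping hammer and wire brush where they are.

Things in the scene. Friction and masses are not known exactly. Their poses are not given: they have to be found in the camera images.
- tee: Loose dark steel T-joint, about 0.75 kg: base plate 60 (x) x 110 (y) x 8 (z) mm, on it in the middle an upright web 110 long (y), 8 thick (x), 42 high: 50 mm tall in all, alike both ways round. Origin: centre of the base's underside; y along its length, z up along the web. Starts lying on the rest's slope against the ledge, its web leaning 25 degrees from vertical.
- rest: Fixed grey-painted welding rest, 120 (x) x 130 (y) mm, its face 66 x 130 mm sloping 25 degrees: low on -x (the robot's side, give or take the yaw), high on +x; a ledge along the low edge rises 6 mm off the face. Origin: bench level, 75 mm below the middle of the face. Stands left or right of the hatch.
- hatch: Fixed pass hatch: upright blue arc screen 292 wide, 256 tall, 4 mm thick, with a feed shelf on the robot's side and a roller lane behind. Mouth 70 wide, from 90 to 170 mm above the bench, screen above it. Origin: bench level, below the middle of the mouth, on the screen's near face; x points through the mouth away from the robot, z up.
- shelf_mid (a point): On the top of the level steel feed shelf, 70 mm before the screen and 90 mm above the bench, midway between the guides. The shelf begins 70 mm nearer the robot than this point. Guides 11 mm high stand 70 mm apart (the piece is 60 wide); their first 15 mm flare out to about 84 mm apart.
- lane_rest (a point): Where the T-joint's origin comes to lie when the piece has run down the rollers to the rubber stop: 132 mm beyond the screen's near face, 61 mm above the bench.
- flap (a joint): Angle of the aluminium flap in the mouth, rad: 0 shut (hanging upright), growing to 1.5 as its lower edge swings away from the robot; it cannot swing towards the robot. 66 mm wide, hinged 9 mm behind the screen's near face, 173 mm above the bench; lower edge 4 mm above the shelf. A weak spring (about 1 N at the edge) shuts it; it trails on the piece's web until that has run clear.
- pipe_piece: Bystander, loose: blue plastic training piece, a pipe of 90 mm diameter and 90 mm high on a plate 120 x 120 x 8 mm. Origin: centre of the underside. Stands on the other side of the hatch from the rest.
- chip_hammer: Bystander, loose: chipping hammer lying along its x, about 260 mm long, head 150 mm wide near its +x end. Origin at bench level, near mid length.
- wire_brush: Bystander, loose: wooden wire brush lying along its x, 250 x 28 x 34 mm. Origin at bench level, mid length.
- crest (a point): Top of the first roller, level with the shelf (90 mm above the bench), 30 mm beyond the screen's near face; the shelf ends 12 mm before it. From here seven free-turning rollers fall away at 16 degrees between side rails 70 mm apart. A piece whose middle is pushed 10 mm or more past this point tips onto the rollers and runs down by itself; before that it stays where it is.
Things that resemble listed ones, but are neither listed nor needed, are in the scene too. Of the things like the tee, leave any that is green; of the rest the larger one is meant.

How it is judged:
By the outcome, as a careful person would: the job done as asked, in the order asked, and still so for the second after the job is handed in, with the robot touching nothing.
It also fails if it takes over 54 s, if anything falls off the work surface, if the arm or the gripper's body presses on something with over 40 N, if the wrist force passes 120 N, or if a joint passes its speed limit or range.

## Working session

There is one attempt and no reset: what is moved stays moved. The work goes in short steps, Python scripts to look and compute and a tool call to move; the robot and the scene stay as the last step left them, time stands still between calls to the robot, and variables do not carry over. Pictures are saved under pics/ and viewed, at most 10 in all, crops included, and the job is handed in when it is done.

Besides the shell and the picture viewer there is one more tool, called as name(argument=value, ...), one argument or row to a line, values as JSON. step_arm: Moves the arm, as the interface text tells. Its arguments: {"type":"object","properties":{"rows":{"type":"array","items":{"type":"array"}},"hand":{"type":"number"}},"required":["rows"]}

```bash
mkdir -p pics; ls; cat > h.py <<'E'
import numpy as np, cv2
from workcell import arm, camera, get_calibration, models
def cal(n):
    c=get_calibration(n); K=np.array([[c['fx'],0,c['cx']],[0,c['fy'],c['cy']],[0,0,1.]])
    return K,np.array(c['distortion'],float),np.array(c['R'],float),np.array(c['t'],float)
def ray(c,px):
    K,d,R,t=c; u=cv2.undistortPoints(np.array([[px]],float),K,d)[0,0]
    o=-R.T@t; v=R.T@np.array([u[0],u[1],1]); return o,v/np.linalg.norm(v)
def onz(c,px,z):
    o,v=ray(c,px); return o+v*(z-o[2])/v[2]
def proj(c,X):
    K,d,R,t=c; return cv2.projectPoints(np.array(X,float).reshape(-1,3),cv2.Rodrigues(R)[0],t,K,d)[0][:,0]
def tri(rs):
    A=0;b=0
    for o,v in rs:
        P=np.eye(3)-np.outer(v,v); A=A+P; b=b+P@o
    return np.linalg.solve(A,b)
def save(n,im): cv2.imwrite('pics/'+n,im[:,:,::-1])
E
python3 - <<'E'
from h import *
ims={n:camera(n) for n in('scene','side')}
save('a.png',ims['scene']); save('b.png',ims['side'])
np.savez('im0.npz',**ims)
for n in ims:
    c=cal(n); print(n,'cam at',(-c[2].T@c[3]).round(),'f',c[0][0,0])
    for k in('tee','rest','hatch','shelf_mid','lane_rest','crest','pipe_piece'):
        print(n,k,[(np.round(r['centre'],1).tolist(),round(r['confidence'],2)) for r in models.spot_point(n,k)])
print(arm.get_state()['time'], arm.finger_overhang)
E
```

```text
pics
scene cam at [1275. -517.  703.] f 366.7186139860819
scene tee [([321.0, 159.5], 0.68), ([296.1, 172.9], 0.58)]
scene rest [([295.7, 191.5], 0.71)]
scene hatch [([241.5, 251.8], 0.73)]
scene shelf_mid [([294.4, 168.8], 0.65), ([230.4, 214.7], 0.57)]
scene lane_rest [([271.7, 259.8], 0.93)]
scene crest [([247.4, 229.1], 0.73), ([293.1, 170.7], 0.27)]
scene pipe_piece [([133.4, 266.7], 0.57)]
side cam at [138. 840. 834.] f 417.3734649297403
side tee [([299.0, 308.5], 0.79), ([238.3, 291.9], 0.65), ([217.7, 362.4], 0.63)]
side rest [([240.9, 307.4], 0.66)]
side hatch [([261.3, 207.0], 0.91)]
side shelf_mid [([275.9, 192.3], 0.76)]
side lane_rest [([223.0, 178.1], 0.91)]
side crest [([251.1, 181.3], 0.66), ([329.0, 174.0], 0.24)]
side pipe_piece [([331.7, 176.7], 0.94)]
0.8 11.0
```

View pics/a.png

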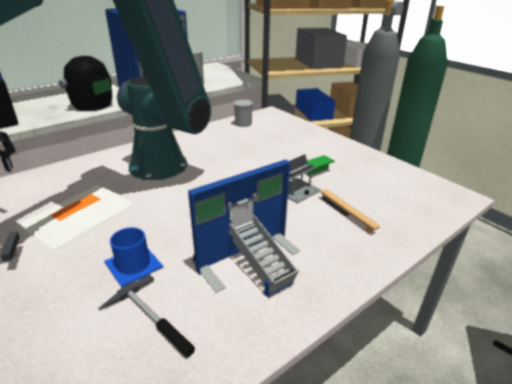

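View pics/b.png

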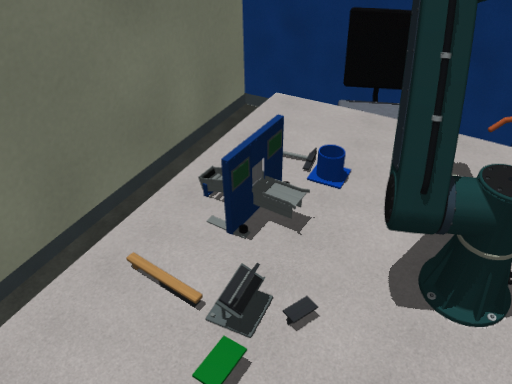

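The scene picture shows the hatch at (240,215), with the rest and tee partly hidden behind it at (300,180) and the green look-alike at (320,162). In the side picture there are three tee-like things: the dark one on the rest at (238,292), a small dark one on the bench at (299,308), and a green plate at (218,362). The one on the rest fits, being the larger of the two that aren't green. I'll confirm that in a crop.

```bash
python3 - <<'E'
from h import *
ims=np.load('im0.npz'); s=cal('side'); sc=cal('scene')
save('c.png',cv2.resize(ims['side'][230:384,180:340],None,fx=4,fy=3.8,interpolation=cv2.INTER_CUBIC))
T=lambda a,b:tri([ray(s,a),ray(sc,b)]).round(1)
print('hatch',T([261.3,207],[241.5,251.8]),onz(s,[261.3,207],0),onz(sc,[241.5,251.8],0))
print('shelf',T([275.9,192.3],[230.4,214.7]),onz(s,[275.9,192.3],90))
print('lane',T([223,178.1],[271.7,259.8]), 'crest',T([251.1,181.3],[247.4,229.1]))
print('rest',T([240.9,307.4],[295.7,191.5]),onz(s,[240.9,307.4],0)); print('tee',T([238.3,291.9],[296.1,172.9]),onz(s,[238.3,291.9],75))
print('small',onz(s,[299,308.5],0),'green',onz(s,[217.7,362.4],0),'pipe',onz(s,[331.7,176.7],0),onz(sc,[133.4,266.7],0))
E
```

```text
hatch [622.6 -47.8  -1.8] [ 6.17760637e+02 -5.15579394e+01  1.13686838e-13] [630.38293899 -46.12215683   0.        ]
shelf [562.  -35.9  88. ] [560.10234221 -35.01938461  90.        ]
lane [758.2 -49.3  65.2] crest [650.  -42.6  93.5]
rest [482.3 308.9  -4. ] [480.22993997 310.9678825    0.        ]
tee [476.9 315.7  67.8] [476.71748101 323.66552905  75.        ]
small [354.23921292 247.34588991   0.        ] green [450.14566913 463.11710758   0.        ] pipe [ 480.257989   -310.19303684    0.        ] [ 500.45346557 -315.64838537    0.        ]
```

View pics/c.png

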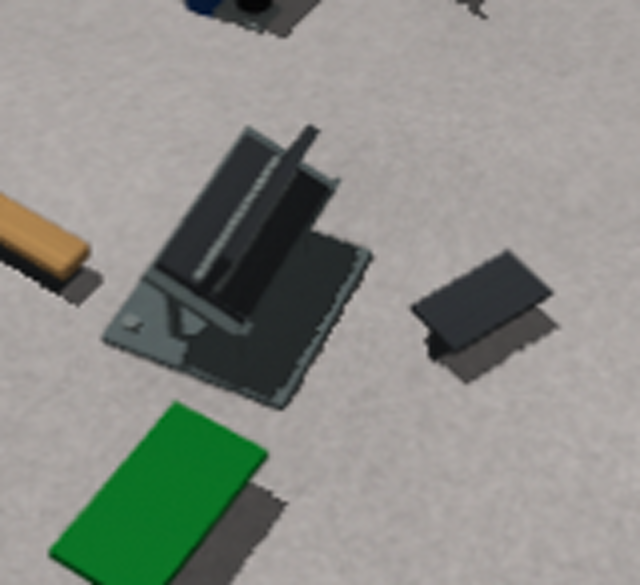

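The crop confirms it: the dark T on the rest at side (238,292) is bigger than the other dark one at (299,308), and the third is green. I'll estimate the rest's yaw from its corners and the web edge, then move the wrist camera over it.

```bash
cat >> h.py <<'E'
def cmd(P,R):
    """shift/turn in tool units from the current pose to pose P,R"""
    s=arm.get_state(); R0=np.array(s['orientation']); p0=np.array(s['position'])
    d=R0.T@(np.array(P)-p0); w=cv2.Rodrigues(R0.T@np.array(R))[0][:,0]
    print('shift',(d/600).round(4),'turn',(np.degrees(w)/30).round(4),'rows>=',round(max(np.linalg.norm(d)/62.5,np.degrees(np.linalg.norm(w))/10.7),1))
def Rt(yaw,tilt):
    """tool x along? closing dir y at heading yaw+90 ; z down tilted forward (towards heading yaw) by tilt deg"""
    a=np.radians(yaw);t=np.radians(tilt); f=np.array([np.cos(a),np.sin(a),0]); l=np.array([-f[1],f[0],0]); u=np.array([0,0,1.])
    return f,l,u,np.sin(t)*f-np.cos(t)*u
E
python3 - <<'E'
from h import *
s=cal('side')
c=[onz(s,p,0)[:2] for p in([206.3,319.5],[250.8,337.4],[273,297.1])]
print('rest corners',np.round(c,1),'yaw of y',np.degrees(np.arctan2(*(c[2]-c[1])[::-1])),'x',np.degrees(np.arctan2(*(c[0]-c[1])[::-1])),np.linalg.norm(c[2]-c[1]),np.linalg.norm(c[0]-c[1]))
a,b=[onz(s,p,119)[:2] for p in([258,263.7],[234,304])]
print('web top',a,b,(a-b),np.linalg.norm(a-b),np.degrees(np.arctan2(*(a-b)[::-1])))
st=arm.get_state(); R=np.array(st['orientation']); p=np.array(st['position'])
print(R.round(3),p)
w=cal('wrist'); print('cam in tool',(R.T@(-w[2].T@w[3]-p)).round(1),(R.T@w[2].T).round(3),w[0][0,0])
print([x for x in dir(arm) if x[0]!='_'])
E
```

```text
rest corners [[534.7 381. ]
 [417.8 373.2]
 [425.7 245.9]] yaw of y -86.44096568381431 x 3.836907144019415 127.51588414881581 117.1630333818854
web top [458.9502562  260.90395472] [448.61845955 385.78992794] [  10.33179665 -124.88597322] 125.31261839925158 -85.27069914460405
[[ 0.906  0.423 -0.   ]
 [ 0.423 -0.906  0.   ]
 [-0.    -0.    -1.   ]] [ 253.8015016  -543.66525353  242.26739003]
cam in tool [  77.8    0.5 -132.5] [[ 0.001 -0.953 -0.303]
 [ 1.     0.002 -0.   ]
 [ 0.001 -0.303  0.953]] 264.5351717906179
['IKError', 'finger_overhang', 'get_state', 'sign_off']
```

```bash
cat >> h.py <<'E'
def Rrest(yaw,tilt): f,l,u,z=Rt(yaw,tilt); return np.array([l,np.cross(z,l),z]).T
def Rhat(yaw,tilt):
    f,l,u,z=Rt(yaw,tilt); return np.array([np.cross(-l,z),-l,z]).T
E
python3 - <<'E'
from h import *
R=Rrest(3.7,25); print(R.round(3), np.linalg.det(R), Rhat(-4,0).round(2))
cmd([430,-60,340],Rrest(3.7,10)); cmd([403,320,228],R)
E
```

```text
[[-0.065  0.904  0.422]
 [ 0.998  0.058  0.027]
 [ 0.     0.423 -0.906]] 1.0 [[ 1.   -0.07  0.  ]
 [-0.07 -1.   -0.  ]
 [ 0.   -0.   -1.  ]]
shift [ 0.6071 -0.6062 -0.1629] turn [-0.2925  0.1997 -2.283 ] rows>= 8.4
shift [ 0.8343 -1.1991  0.0238] turn [-0.7306  0.499  -2.2509] rows>= 14.0
```

```bash
python3 - <<'E'
s=open('h.py').read().replace('np.array([np.cross(-l,z),-l,z]).T','np.array([np.cross(l,z),l,z]).T')
s+='''
def plan(*wps):
    s=arm.get_state(); R0=np.array(s['orientation']); p0=np.array(s['position'])
    for P,R in wps:
        P=np.array(P,float); d=R0.T@(P-p0); w=np.degrees(cv2.Rodrigues(R0.T@R)[0][:,0])
        print((d/600).round(4),(w/30).round(4),'rows',round(max(np.linalg.norm(d)/62.5,np.linalg.norm(w)/10.7),1)); p0,R0=P,R
'''
open('h.py','w').write(s)
from h import *
print(Rhat(-4,0).round(2))
plan(([340,-340,320],Rrest(-37,0)),([420,-100,340],Rrest(-10,0)),([430,120,310],Rrest(3.7,10)),([403,320,228],Rrest(3.7,25)))
E
```

```text
[[-1.    0.07  0.  ]
 [ 0.07  1.   -0.  ]
 [-0.    0.   -1.  ]]
[ 0.2738 -0.2468 -0.1295] [-1.000e-04  0.000e+00 -9.324e-01] rows 3.8
[ 0.3997 -0.1342 -0.0333] [ 0.   0.  -0.9] rows 4.1
[ 0.364  -0.0473  0.05  ] [-0.3317  0.0399 -0.4555] rows 3.6
[ 0.3355 -0.0468  0.1305] [-0.5  0.   0. ] rows 3.5
```

step_arm(
  rows=[
    [[0.2738, -0.2468, -0.1295], [0, 0, -0.9324]],
    [[0.2738, -0.2468, -0.1295], [0, 0, -0.9324]],
    [[0.2738, -0.2468, -0.1295], [0, 0, -0.9324]],
    [[0.2738, -0.2468, -0.1295], [0, 0, -0.9324]],
    [[0.2738, -0.2468, -0.1295], [0, 0, -0.9324]],
  ],
  hand=1,
)

```text
time: 1.42
position: [341.2, -337.9, 321.5]
orientation: [[0.599, 0.801, 0.002], [0.801, -0.599, -0.001], [0.0, 0.002, -1.0]]
wrist_force: [0.3, -0.7, -0.5]
grip_width: 85.5
grip_force: 0.0
```

step_arm(
  rows=[
    [[0.3997, -0.1342, -0.0333], [0, 0, -0.9]],
    [[0.3997, -0.1342, -0.0333], [0, 0, -0.9]],
    [[0.3997, -0.1342, -0.0333], [0, 0, -0.9]],
    [[0.3997, -0.1342, -0.0333], [0, 0, -0.9]],
    [[0.3997, -0.1342, -0.0333], [0, 0, -0.9]],
  ],
)

```text
time: 2.05
position: [421.0, -97.3, 340.0]
orientation: [[0.168, 0.986, 0.001], [0.986, -0.168, 0.001], [0.001, 0.001, -1.0]]
wrist_force: [0.1, -1.1, -0.1]
grip_width: 85.4
grip_force: 0.0
```

step_arm(
  rows=[
    [[0.364, -0.0473, 0.05], [-0.3317, 0.04, -0.4555]],
    [[0.364, -0.0473, 0.05], [-0.3317, 0.04, -0.4555]],
    [[0.364, -0.0473, 0.05], [-0.3317, 0.04, -0.4555]],
    [[0.364, -0.0473, 0.05], [-0.3317, 0.04, -0.4555]],
    [[0.364, -0.0473, 0.05], [-0.3317, 0.04, -0.4555]],
  ],
)

```text
time: 2.68
position: [430.2, 120.4, 309.3]
orientation: [[-0.067, 0.983, 0.172], [0.998, 0.066, 0.011], [-0.001, 0.173, -0.985]]
wrist_force: [0.2, -0.8, -0.7]
grip_width: 85.6
grip_force: 0.0
```

step_arm(
  rows=[
    [[0.3355, -0.0468, 0.1305], [-0.5, 0, 0]],
    [[0.3355, -0.0468, 0.1305], [-0.5, 0, 0]],
    [[0.3355, -0.0468, 0.1305], [-0.5, 0, 0]],
    [[0.3355, -0.0468, 0.1305], [-0.5, 0, 0]],
    [[0.3355, -0.0468, 0.1305], [-0.5, 0, 0]],
    [[0.3355, -0.0468, 0.1305], [-0.5, 0, 0]],
  ],
)

```text
time: 3.42
position: [404.0, 318.3, 227.9]
orientation: [[-0.063, 0.905, 0.421], [0.998, 0.058, 0.025], [-0.001, 0.422, -0.906]]
wrist_force: [-0.4, 0.2, 0.1]
grip_width: 85.3
grip_force: 0.0
```

```bash
python3 - <<'E'
from h import *
c=cal('wrist'); im=camera('wrist'); np.savez('w1.npz',im=im)
r=[(np.round(x['centre'],1).tolist(),round(x['confidence'],2)) for x in models.spot_point('wrist','tee')]; print('tee',r)
r2=[(np.round(x['centre'],1).tolist(),round(x['confidence'],2)) for x in models.spot_point('wrist','rest')]; print('rest',r2)
# model overlay guess: tee origin Q, axes
import json
f,l,u,z=Rt(3.7,25); n=-z; y=np.cross(z,l) # upslope
Q=np.array([454,323,119.])-50*n
B=[Q+a*30*y+b*55*l+h*n for h in(0,8) for a in(-1,1) for b in(-1,1)]+[Q+a*4*y+b*55*l+50*n for a in(-1,1) for b in(-1,1)]
P=proj(c,B); print(P.round(0).tolist())
im2=im.copy()
for p in P: cv2.circle(im2,tuple(int(v) for v in p),2,(255,0,0),-1)
save('d.png',cv2.resize(im2,(800,600)))
E
```

```text
tee [([129.7, 216.5], 0.91), ([214.1, 18.7], 0.73), ([255.4, 181.0], 0.68)]
rest [([234.9, 167.5], 0.72)]
[[229.0, 216.0], [227.0, 125.0], [278.0, 216.0], [280.0, 125.0], [229.0, 218.0], [226.0, 125.0], [278.0, 218.0], [281.0, 125.0], [250.0, 234.0], [249.0, 128.0], [257.0, 234.0], [257.0, 128.0]]
```

View pics/d.png

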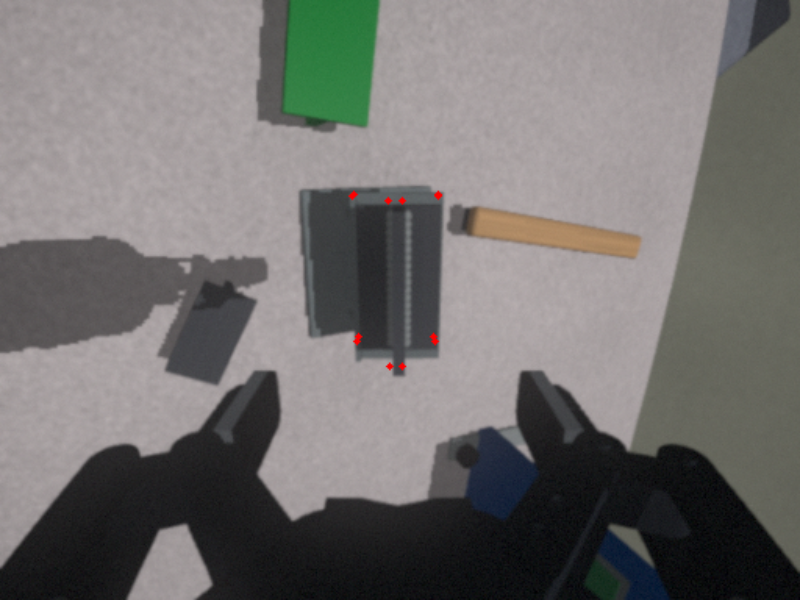

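The wrist picture shows the tee on the rest, web top running from (398,210) to (398,373) in the 800-pixel view. It lies parallel to my overlay and about 4.6 mm towards the bottom of the picture; the small dark piece and the green one are well apart from it. I'll correct for that and approach.

```bash
python3 - <<'E'
from h import *
f,l,u,z=Rt(3.7,25); n=-z; Q=np.array([476,320,73.5]); R=Rrest(3.7,25)
plan((Q+65*n,R),(Q+25*n,R))
E
```

```text
[-0.005  -0.0005  0.1766] [ 0.0011  0.0018 -0.0044] rows 1.7
[-0.     -0.      0.0667] [0. 0. 0.] rows 0.6
```

step_arm(
  rows=[
    [[-0.005, 0, 0.06], [0.001, 0.002, -0.004]],
    [[-0.005, 0, 0.12], [0.001, 0.002, -0.004]],
    [[-0.005, 0, 0.1766], [0.001, 0.002, -0.004]],
    [[-0.005, 0, 0.1766], [0.001, 0.002, -0.004]],
    [[-0.005, 0, 0.1766], [0.001, 0.002, -0.004]],
  ],
)

```text
time: 4.2
position: [448.2, 319.5, 133.0]
orientation: [[-0.066, 0.904, 0.422], [0.998, 0.059, 0.028], [0.0, 0.423, -0.906]]
wrist_force: [-0.1, 0.4, -0.4]
grip_width: 85.7
grip_force: 0.0
```

```bash
python3 - <<'E'
from h import *
f,l,u,z=Rt(3.7,25); n=-z; Q=np.array([476,320,73.5]); R=Rrest(3.7,25)
c=cal('wrist'); im=camera('wrist'); y=np.cross(z,l)
B=[Q+a*4*y+b*55*l+50*n for a in(-1,1) for b in(-1,1)]+[Q+a*30*y+55*l+8*n for a in(-1,1)]
for p in proj(c,B): cv2.circle(im,tuple(int(v) for v in p),1,(255,0,0),-1)
save('e.png',cv2.resize(im,(800,600)))
s=cal('side'); im=camera('side')
B=[Q+a*4*y+b*55*l+50*n for a in(-1,1) for b in(-1,1)]+[Q+a*30*y+b*55*l+8*n for a in(-1,1) for b in(-1,1)]
for p in proj(s,B): cv2.circle(im,tuple(int(v) for v in p),0,(255,0,0),-1)
save('f.png',cv2.resize(im[240:360,160:320],(800,600),interpolation=cv2.INTER_NEAREST))
plan((Q+25*n,R))
E
```

```text
[-0.0033 -0.0006  0.0687] [ 0.0027 -0.0042  0.0026] rows 0.7
```

View pics/e.png

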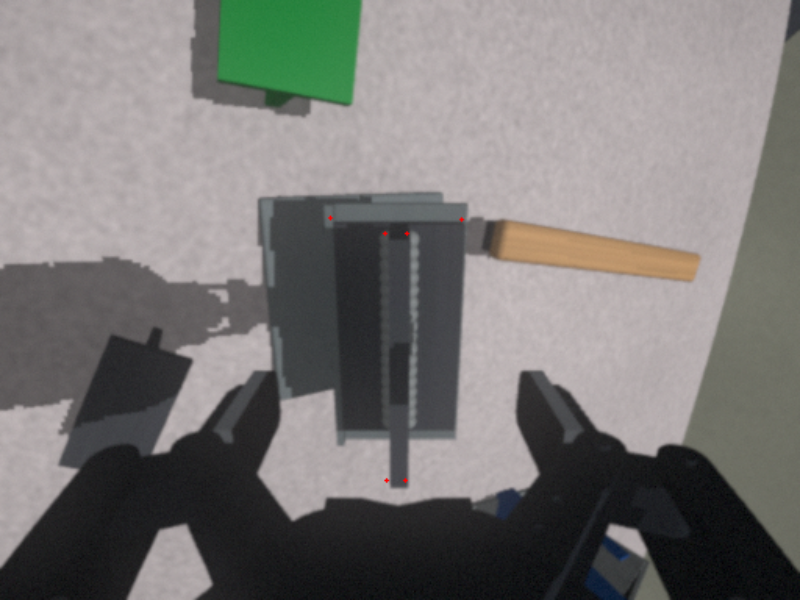

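The web shows at columns 389–409, rows 240–487. The scale matches my overlay, with offsets of about 2.7 mm and 1 mm, which I'll include in the final approach.

step_arm(
  rows=[
    [[-0.008, 0.001, 0.03], [0, 0, 0]],
    [[-0.008, 0.001, 0.0687], [0, 0, 0]],
    [[-0.008, 0.001, 0.0687], [0, 0, 0]],
    [[-0.008, 0.001, 0.0687], [0, 0, 0]],
  ],
)

```text
time: 4.8
position: [466.1, 316.6, 96.0]
orientation: [[-0.067, 0.904, 0.422], [0.998, 0.061, 0.029], [0.001, 0.423, -0.906]]
wrist_force: [0.2, 0.6, -0.7]
grip_width: 85.7
grip_force: 0.0
```

step_arm(
  rows=[
    [[0, 0, 0], [0, 0, 0]],
    [[0, 0, 0], [0, 0, 0]],
    [[0, 0, 0], [0, 0, 0]],
    [[0, 0, 0], [0, 0, 0]],
    [[0, 0, 0], [0, 0, 0]],
    [[0, 0, 0], [0, 0, 0]],
    [[0, 0, 0], [0, 0, 0]],
    [[0, 0, 0], [0, 0, 0]],
  ],
  hand=0,
)

```text
time: 5.8
position: [466.5, 316.5, 95.3]
orientation: [[-0.067, 0.904, 0.422], [0.998, 0.06, 0.029], [0.001, 0.423, -0.906]]
wrist_force: [0.8, -1.2, 6.0]
grip_width: 7.3
grip_force: 60.6
```

Gripped, opening 7.3 mm at 60 N. Next I'll lift along the face normal, level the piece and turn it, then go to a pose from which the wrist camera can see the hatch beside the held piece.

```bash
python3 - <<'E'
from h import *
plan(([441,315,150],Rrest(3.7,25)),([440,290,280],Rrest(3.7,0)),([440,230,330],Rrest(31,0)),([455,170,330],Rrest(58,0)),([475,110,320],Rrest(86,0)))
E
```

```text
[ 0.0004 -0.     -0.1007] [ 0.0004 -0.0029  0.0038] rows 1.0
[-0.0415  0.0876 -0.1982] [ 0.8333 -0.     -0.    ] rows 2.3
[-0.0998 -0.0065 -0.0833] [ 0.    0.   -0.91] rows 2.6
[-0.0986 -0.0301  0.    ] [ 0.   0.  -0.9] rows 2.5
[-0.0813 -0.0671  0.0167] [ 0.      0.     -0.9333] rows 2.6
```

step_arm(
  rows=[
    [[0, 0, -0.02], [0, 0, 0]],
    [[0, 0, -0.06], [0, 0, 0]],
    [[0, 0, -0.1], [0, 0, 0]],
    [[0, 0, -0.1], [0, 0, 0]],
  ],
)

```text
time: 6.3
position: [439.3, 314.1, 149.1]
orientation: [[-0.067, 0.905, 0.42], [0.998, 0.06, 0.028], [-0.0, 0.421, -0.907]]
wrist_force: [1.4, -0.1, -7.3]
grip_width: 7.4
grip_force: 59.9
```

step_arm(
  rows=[
    [[-0.01, 0.02, -0.06], [0.2, 0, 0]],
    [[-0.02, 0.05, -0.12], [0.45, 0, 0]],
    [[-0.0415, 0.0876, -0.1982], [0.7, 0, 0]],
    [[-0.0415, 0.0876, -0.1982], [0.8333, 0, 0]],
    [[-0.0415, 0.0876, -0.1982], [0.8333, 0, 0]],
  ],
)

```text
time: 6.92
position: [441.2, 288.8, 277.7]
orientation: [[-0.065, 0.998, -0.001], [0.998, 0.065, -0.001], [-0.001, -0.001, -1.0]]
wrist_force: [-1.2, -0.5, -8.6]
grip_width: 7.3
grip_force: 60.9
```

step_arm(
  rows=[
    [[-0.03, 0, -0.03], [0, 0, -0.25]],
    [[-0.06, 0, -0.06], [0, 0, -0.5]],
    [[-0.0998, -0.0065, -0.0833], [0, 0, -0.75]],
    [[-0.0998, -0.0065, -0.0833], [0, 0, -0.91]],
    [[-0.0998, -0.0065, -0.0833], [0, 0, -0.91]],
  ],
)

```text
time: 7.55
position: [438.6, 229.0, 327.2]
orientation: [[-0.516, 0.857, -0.003], [0.857, 0.516, -0.002], [0.0, -0.003, -1.0]]
wrist_force: [-0.9, -0.3, -6.2]
grip_width: 7.3
grip_force: 61.0
```

step_arm(
  rows=[
    [[-0.03, -0.01, 0], [0, 0, -0.25]],
    [[-0.06, -0.02, 0], [0, 0, -0.5]],
    [[-0.0986, -0.03, 0], [0, 0, -0.75]],
    [[-0.0986, -0.03, 0], [0, 0, -0.9]],
    [[-0.0986, -0.03, 0], [0, 0, -0.9]],
  ],
)

```text
time: 8.18
position: [454.4, 169.6, 327.8]
orientation: [[-0.848, 0.53, -0.003], [0.53, 0.848, -0.001], [0.002, -0.002, -1.0]]
wrist_force: [-0.4, -0.2, -7.0]
grip_width: 7.4
grip_force: 61.0
```

step_arm(
  rows=[
    [[-0.03, -0.02, 0], [0, 0, -0.25]],
    [[-0.06, -0.04, 0.01], [0, 0, -0.5]],
    [[-0.0813, -0.0671, 0.0167], [0, 0, -0.75]],
    [[-0.0813, -0.0671, 0.0167], [0, 0, -0.9333]],
    [[-0.0813, -0.0671, 0.0167], [0, 0, -0.9333]],
    [[-0.0813, -0.0671, 0.0167], [0, 0, -0.9333]],
    [[-0.0813, -0.0671, 0.0167], [0, 0, -0.9333]],
  ],
)

```text
time: 9.05
position: [475.3, 110.1, 319.1]
orientation: [[-0.998, 0.068, -0.001], [0.068, 0.998, 0.0], [0.001, 0.0, -1.0]]
wrist_force: [0.3, -0.2, -7.4]
grip_width: 7.2
grip_force: 61.0
```

```bash
python3 - <<'E'
from h import *
c=cal('wrist'); im=camera('wrist'); np.savez('w2.npz',im=im)
for k,z in(('shelf_mid',90),('crest',90),('hatch',0),('tee',0)):
    print(k,[(np.round(x['centre'],1).tolist(),round(x['confidence'],2),onz(c,x['centre'],z)[:2].round(1)) for x in models.spot_point('wrist',k)])
np.save('c2.npy',np.array(c,dtype=object),allow_pickle=True)
save('g.png',cv2.resize(im,(800,600)))
E
```

```text
shelf_mid [([160.3, 220.9], 0.97, array([553.6, -37.2]))]
crest [([169.1, 279.2], 0.79, array([657.8, -42. ])), ([25.1, 174.6], 0.53, array([ 467.6, -230.7]))]
hatch [([179.0, 231.6], 0.86, array([616.5, -43.1]))]
tee [([355.8, 61.3], 0.94, array([340. , 280.4])), ([494.0, 112.0], 0.86, array([429. , 531.5])), ([253.1, 228.7], 0.56, array([619.5,  97.9]))]
```

View pics/g.png

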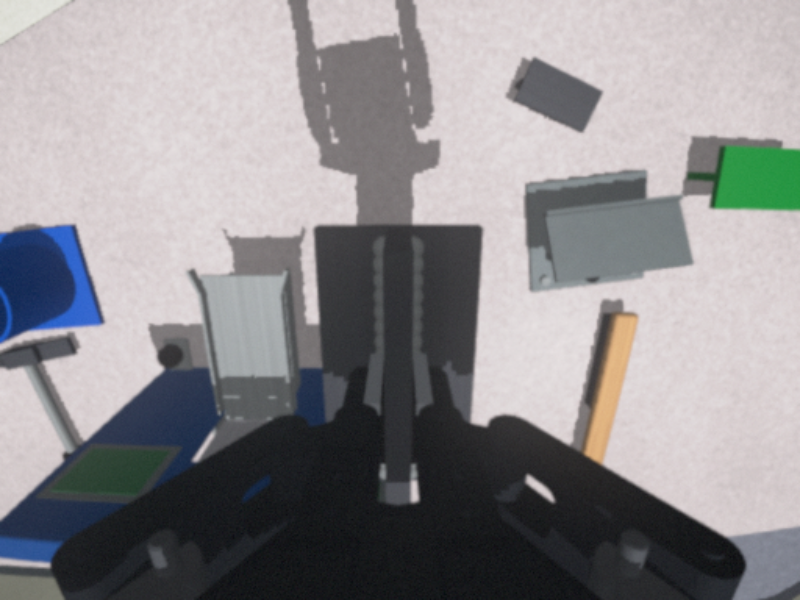

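```bash
python3 - <<'E'
from h import *
c=np.load('c2.npy',allow_pickle=True); S=.64
w=lambda x,y,z: onz(c,[x*S-.2,y*S-.2],z)[:2]
fl,fr=w(204,277,90),w(287,275,90); print('front corners',fl,fr,'mid',(fl+fr)/2,np.linalg.norm(fl-fr))
a,b=w(208,300,101),w(219,415,101); d,e=w(287,300,101),w(295,410,101)
for p,q in((a,b),(d,e)): print('guide',p,q,np.degrees(np.arctan2(*(q-p)[::-1])))
print('mid',(a+d)/2,(b+e)/2)
p,q=w(222,378,94),w(293,375,94); print('flap edge',p,q,(p+q)/2, np.degrees(np.arctan2(*(q-p)[::-1]))-90)
p,q=w(170,369,0),w(320,368,0); print('screen foot',p,q)
# tee base underside z guess: TCP-25
st=arm.get_state(); zt=st['position'][2]-25
for k in ((316,226),(481,226)): print('tee corner',w(*k,zt+8), st['position'])
im=np.load('w2.npz')['im']
save('i.png',cv2.resize(im[160:290,110:210],(600,780)[:2],interpolation=cv2.INTER_CUBIC)[:600] if 0 else cv2.resize(im[160:280,110:210],(500,600),interpolation=cv2.INTER_CUBIC))
E
```

```text
front corners [483.03495898 -68.78489483] [486.51481218   8.39271423] mid [484.77488558 -30.1960903 ] 77.25602059331064
guide [501.98871452 -63.99485156] [622.17067699 -78.8697924 ] -7.05562536374687
guide [506.81397411   8.21321862] [620.51140132  -1.30136317] -4.783557379695246
mid [504.40134431 -27.89081647] [621.34103916 -40.08557778]
flap edge [584.7957633  -70.70589363] [5.85609083e+02 3.15185941e-01] [585.20242309 -35.19535384] -0.6561114333353686
screen foot [ 617.82744325 -183.32875272] [627.37543855   4.71907014]
tee corner [417.28946648  84.09159961] [475.43602194 109.78586861 319.24408285]
tee corner [421.28686734 143.59714205] [475.43602194 109.78586861 319.24408285]
```

View pics/i.png

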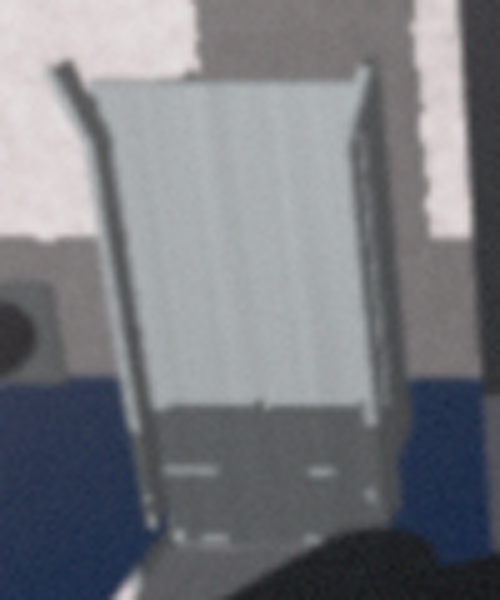

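```bash
python3 - <<'E'
from h import *
c=np.load('c2.npy',allow_pickle=True)
w=lambda x,y,z: onz(c,[x/5+110-.4,y/5+160-.4],z)[:2]
L=w(108,150,90),w(151,400,90); R=w(350,150,101),w(366,410,101)
for p,q in(L,R): print(p,q,np.degrees(np.arctan2(*(q-p)[::-1])))
print('front',w(95,83,90),w(355,80,90), 'screenfoot',w(20,378,0),w(440,378,0))
# outer-left guide top line, right guide top outer
for p,q in ((w(90,150,101),w(128,420,101)),(w(356,150,101),w(374,410,101))): print('top',p,q,np.degrees(np.arctan2(*(q-p)[::-1])))
E
```

```text
[501.7409176  -71.47328831] [583.04026416 -75.31715179] -2.7069499936091352
[503.23437093   3.23087982] [584.53102404  -4.7005146 ] -5.572207316834538
front [481.56459029 -71.10107593] [485.94001186   4.32416125] screenfoot [ 616.74359325 -172.83149669] [626.28505375  -8.62809303]
top [498.24334588 -71.02118656] [583.74615809 -78.0929221 ] -4.728037319981189
top [503.34805819   4.92135771] [584.67552717  -2.28963006] -5.066941609178605
```

The shelf shows left of the held piece. Its centreline runs through about (544,-37) and (584,-40), and its front edge is at x≈484. That puts the hatch origin near (624,-42.7) with yaw about -3.8°, which agrees with the screen's foot line and the networks. The piece is centred in the grip.

```bash
python3 - <<'E'
from h import *
R=Rhat(-3.8,0)
plan(([520,40,300],R),([552,-38,200],R),([552,-38,122],R))
E
```

```text
[-0.082 -0.111  0.032] [ 0.0004 -0.0009 -0.0027] rows 1.4
[-0.0618 -0.1262  0.1667] [0. 0. 0.] rows 2.1
[0.   0.   0.13] [0. 0. 0.] rows 1.2
```

step_arm(
  rows=[
    [[-0.04, -0.055, 0.016], [0, 0, 0]],
    [[-0.082, -0.111, 0.032], [0, 0, -0.003]],
    [[-0.11, -0.175, 0.115], [0, 0, -0.003]],
    [[-0.144, -0.237, 0.199], [0, 0, -0.003]],
    [[-0.144, -0.237, 0.199], [0, 0, -0.003]],
    [[-0.144, -0.237, 0.199], [0, 0, -0.003]],
  ],
)

```text
time: 10.05
position: [552.0, -38.0, 199.5]
orientation: [[-0.998, 0.067, -0.002], [0.067, 0.998, 0.001], [0.002, 0.001, -1.0]]
wrist_force: [0.4, 0.6, -7.5]
grip_width: 7.8
grip_force: 61.5
```

step_arm(
  rows=[
    [[0, 0, 0.04], [0, 0, 0]],
    [[0, 0, 0.08], [0, 0, 0]],
    [[0, 0, 0.11], [0, 0, 0]],
    [[0, 0, 0.11], [0, 0, 0]],
    [[0, 0, 0.11], [0, 0, 0]],
  ],
)

```text
time: 10.68
position: [553.2, -37.5, 135.5]
orientation: [[-0.998, 0.065, 0.002], [0.065, 0.998, -0.0], [-0.002, -0.0, -1.0]]
wrist_force: [0.5, -0.1, -6.9]
grip_width: 7.4
grip_force: 61.5
```

```bash
python3 - <<'E'
from h import *
c=cal('wrist'); im=camera('wrist'); s=camera('side'); sc=cal('side'); st=arm.get_state(); print(st['position'],st['wrist_force'])
save('j1.png',cv2.resize(im,(800,600)))
p=proj(sc,[[560,-38,100]])[0].astype(int); x0,y0=max(p[0]-65,0),max(p[1]-70,0)
a=cv2.resize(s[y0:y0+100,x0:x0+130],(520,400),interpolation=cv2.INTER_CUBIC)
b=cv2.resize(im[60:360,130:385],(280,400)) 
save('j.png',np.hstack([a,b])); print(x0,y0)
R=Rhat(-3.8,0); plan(([552,-38,122],R))
E
```

```text
[553.17133545 -37.83348724 135.32569681] [-0.21124752 -0.04888155 -6.69532725]
211 119
[ 0.002  -0.0004  0.0222] [-0.0002  0.0046  0.0016] rows 0.2
```

View pics/j.png

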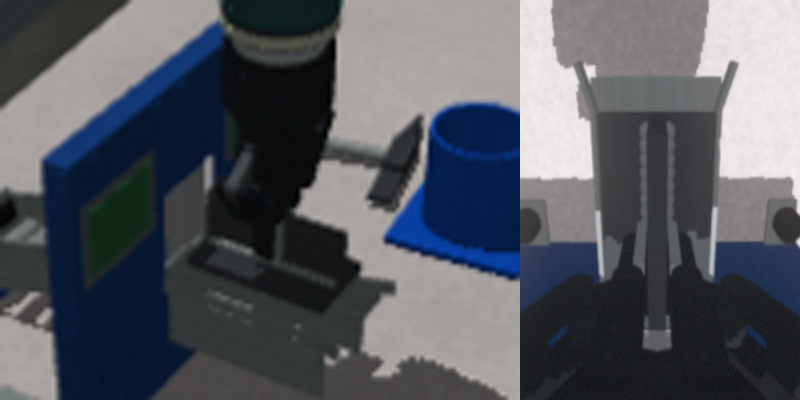

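The side pane shows the piece hovering over the shelf, clear of the closed flap. In the wrist pane the base plate is centred between the guides (both midlines near column 657), so I can lower it gently.

step_arm(
  rows=[
    [[0.001, 0, 0.011], [0, 0.003, 0]],
    [[0.001, 0, 0.022], [0, 0.004, 0]],
    [[0.001, 0, 0.022], [0, 0.004, 0]],
    [[0.001, 0, 0.025], [0, 0.004, 0]],
    [[0.001, 0, 0.025], [0, 0.004, 0]],
  ],
)

```text
time: 11.4
position: [551.3, -38.0, 118.6]
orientation: [[-0.998, 0.066, -0.003], [0.066, 0.998, 0.0], [0.003, 0.0, -1.0]]
wrist_force: [-0.1, 0.3, -7.0]
grip_width: 7.5
grip_force: 61.7
```

step_arm(
  rows=[
    [[0, 0, 0.002], [0, 0, 0]],
    [[0, 0, 0.004], [0, 0, 0]],
    [[0, 0, 0.004], [0, 0, 0]],
  ],
)

```text
time: 11.78
position: [551.2, -37.9, 116.2]
orientation: [[-0.998, 0.066, -0.003], [0.066, 0.998, 0.0], [0.003, 0.0, -1.0]]
wrist_force: [-0.6, -0.3, -7.7]
grip_width: 7.4
grip_force: 61.7
```

step_arm(
  rows=[
    [[0, 0, 0.0015], [0, 0, 0]],
    [[0, 0, 0.003], [0, 0, 0]],
    [[0, 0, 0.003], [0, 0, 0]],
  ],
)

```text
time: 12.15
position: [551.3, -37.9, 114.4]
orientation: [[-0.998, 0.066, -0.003], [0.066, 0.998, 0.0], [0.003, 0.0, -1.0]]
wrist_force: [-0.8, 0.1, -7.2]
grip_width: 7.0
grip_force: 61.7
```

step_arm(
  rows=[
    [[0, 0, 0.001], [0, 0, 0]],
    [[0, 0, 0.002], [0, 0, 0]],
    [[0, 0, 0.002], [0, 0, 0]],
  ],
)

```text
time: 12.52
position: [551.3, -37.9, 113.2]
orientation: [[-0.998, 0.066, -0.003], [0.066, 0.998, 0.0], [0.003, 0.0, -1.0]]
wrist_force: [0.5, -0.6, -7.0]
grip_width: 7.2
grip_force: 61.7
```

step_arm(
  rows=[
    [[0, 0, 0.001], [0, 0, 0]],
    [[0, 0, 0.002], [0, 0, 0]],
    [[0, 0, 0.002], [0, 0, 0]],
  ],
)

```text
time: 12.9
position: [551.3, -37.9, 112.4]
orientation: [[-0.998, 0.066, -0.002], [0.066, 0.998, 0.0], [0.003, 0.0, -1.0]]
wrist_force: [-2.1, 0.4, -2.7]
grip_width: 7.3
grip_force: 62.6
```

step_arm(
  rows=[
    [[0, 0, 0.001], [0, 0, 0]],
    [[0, 0, 0.001], [0, 0, 0]],
  ],
)

```text
time: 13.15
position: [551.3, -38.0, 112.4]
orientation: [[-0.998, 0.066, -0.002], [0.066, 0.998, 0.0], [0.002, 0.0, -1.0]]
wrist_force: [-4.5, 1.4, 5.3]
grip_width: 7.4
grip_force: 63.8
```

step_arm(
  rows=[
    [[0, 0, 0], [0, 0, 0]],
    [[0, 0, 0], [0, 0, 0]],
    [[0, 0, 0], [0, 0, 0]],
    [[0, 0, 0], [0, 0, 0]],
  ],
  hand=0.35,
)

```text
time: 13.65
position: [551.5, -38.0, 111.5]
orientation: [[-0.998, 0.066, -0.002], [0.066, 0.998, 0.0], [0.002, 0.0, -1.0]]
wrist_force: [0.2, -0.4, 0.3]
grip_width: 30.0
grip_force: 0.0
```

```bash
python3 - <<'E'
from h import *
f,l,u,z=Rt(-3.8,40); O=np.array([623.8,-42.7,90])
def tcp(s,h): # leading corner of tip at hatch s, height h over shelf
    R=Rhat(-3.8,40); lead=O+s*f+h*u
    # leading corner = TCP + 11*z - 11*x_tool
    return lead-11*R[:,2]+11*R[:,0]
for s in (-160,-125,-5): print(s,tcp(s,20).round(1))
plan(([550.8,-38,200],Rhat(-3.8,0)),([480,-33,230],Rhat(-3.8,20)),(tcp(-160,40),Rhat(-3.8,40)),(tcp(-150,22),Rhat(-3.8,40)))
E
```

```text
-160 [448.7 -31.1 111.4]
-125 [483.6 -33.4 111.4]
-5 [603.3 -41.3 111.4]
[ 1.600e-03 -1.000e-04 -1.474e-01] [ 0.0002 -0.0045  0.0008] rows 1.4
[ 0.1183  0.0005 -0.05  ] [-0.     -0.6667  0.    ] rows 1.9
[ 0.1054 -0.0002  0.1366] [ 0.     -0.6667 -0.    ] rows 1.9
[ 0.0065 -0.      0.0337] [0. 0. 0.] rows 0.3
```

step_arm(
  rows=[
    [[0, 0, -0.03], [0, 0, 0]],
    [[0, 0, -0.08], [0, 0, 0]],
    [[0, 0, -0.147], [0, 0, 0]],
    [[0, 0, -0.147], [0, 0, 0]],
  ],
)

```text
time: 14.15
position: [554.0, -38.4, 202.9]
orientation: [[-0.998, 0.066, 0.004], [0.066, 0.998, -0.001], [-0.004, -0.001, -1.0]]
wrist_force: [0.0, -0.1, -0.5]
grip_width: 29.9
grip_force: 0.0
```

step_arm(
  rows=[
    [[0.06, 0, -0.05], [0, -0.3, 0]],
    [[0.1183, 0, -0.05], [0, -0.667, 0]],
    [[0.1183, 0, -0.05], [0, -0.667, 0]],
    [[0.1183, 0, -0.05], [0, -0.667, 0]],
  ],
  hand=0,
)

```text
time: 14.65
position: [479.7, -33.1, 229.3]
orientation: [[-0.939, 0.066, 0.338], [0.063, 0.998, -0.022], [-0.338, 0.0, -0.941]]
wrist_force: [0.4, 0.4, 0.2]
grip_width: 0.2
grip_force: 0.0
```

step_arm(
  rows=[
    [[0.06, 0, 0.04], [0, -0.333, 0]],
    [[0.1054, 0, 0.09], [0, -0.667, 0]],
    [[0.1054, 0, 0.1366], [0, -0.667, 0]],
    [[0.1054, 0, 0.1366], [0, -0.667, 0]],
    [[0.1054, 0, 0.1366], [0, -0.667, 0]],
  ],
)

```text
time: 15.28
position: [462.4, -33.2, 179.1]
orientation: [[-0.801, 0.07, 0.594], [0.061, 0.998, -0.035], [-0.595, 0.009, -0.804]]
wrist_force: [-0.8, 0.2, 0.1]
grip_width: 0.1
grip_force: 0.0
```

```bash
cat >> h.py <<'E'
def tcp(s,h,t=40):
    f,l,u,z=Rt(-3.8,t); O=np.array([623.8,-42.7,90]); R=Rhat(-3.8,t)
    return O+s*f+h*u-11*R[:,2]+11*R[:,0]
E
python3 - <<'E'
from h import *
R=Rhat(-3.8,40)
im=camera('wrist'); s=camera('side'); st=arm.get_state(); print(st['time'],st['position'],st['qpos'])
save('k.png',np.hstack([cv2.resize(s[119:219,211:341],(400,400),interpolation=cv2.INTER_CUBIC),cv2.resize(im[:,60:450],(400,400))]))
plan((tcp(-145,22),R),(tcp(-60,22),R),(tcp(-8,22),R),(tcp(-100,22),R))
E
```

```text
15.375 [462.15968921 -32.68067374 178.99032508] [ -20.88364888    4.60386103  135.85892333   67.46425401   11.27395947
 -170.60557838]
[0.0631 0.0002 0.0894] [ 0.0114 -0.1173 -0.0122] rows 1.1
[-0.1085  0.      0.0911] [0. 0. 0.] rows 1.4
[-0.0664  0.      0.0557] [0. 0. 0.] rows 0.8
[ 0.1175 -0.     -0.0986] [0. 0. 0.] rows 1.5
```

View pics/k.png

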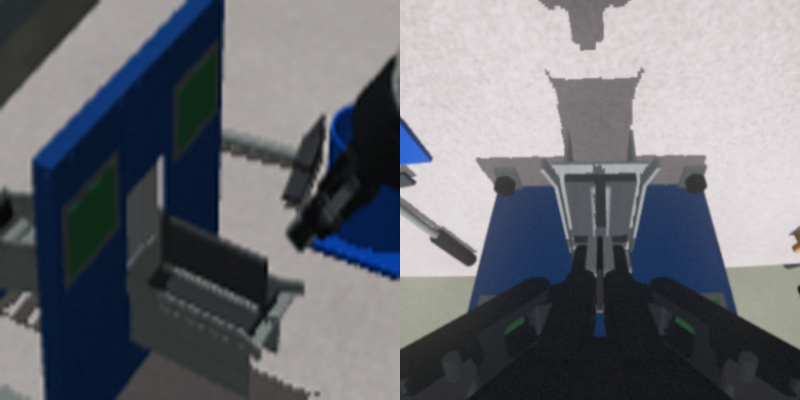

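The side pane shows the piece standing on the shelf between the guides, with the flap shut. At this tilt, so close in, joints 3, 5 and 6 are near their limits. I'll therefore start the push with a small tilt and increase it on the way out.

```bash
python3 - <<'E'
from h import *
plan((tcp(-150,60,22),Rhat(-3.8,22)),(tcp(-147,50,10),Rhat(-3.8,10)),(tcp(-138,20,10),Rhat(-3.8,10)))
E
```

```text
[0.0259 0.0009 0.0284] [ 0.0132  0.4827 -0.0103] rows 1.4
[-0.0026  0.      0.0139] [0.  0.4 0. ] rows 1.1
[-0.0061  0.      0.0518] [0. 0. 0.] rows 0.5
```

step_arm(
  rows=[
    [[0.01, 0, -0.01], [0.006, 0.24, -0.005]],
    [[0.02, 0, 0], [0.0132, 0.4827, -0.0103]],
    [[0.0259, 0.0009, 0.02], [0.0132, 0.4827, -0.0103]],
    [[0.0259, 0.0009, 0.0284], [0.0132, 0.4827, -0.0103]],
    [[0.0259, 0.0009, 0.0284], [0.0132, 0.4827, -0.0103]],
  ],
)

```text
time: 16.0
position: [461.1, -31.9, 156.9]
orientation: [[-0.925, 0.061, 0.376], [0.055, 0.998, -0.027], [-0.377, -0.004, -0.926]]
wrist_force: [0.3, -0.3, -0.0]
grip_width: -0.3
grip_force: 0.0
```

step_arm(
  rows=[
    [[-0.0013, 0, 0.007], [0, 0.2, 0]],
    [[-0.0026, 0, 0.0139], [0, 0.4, 0]],
    [[-0.0026, 0, 0.0139], [0, 0.4, 0]],
    [[-0.0026, 0, 0.0139], [0, 0.4, 0]],
  ],
)

```text
time: 16.5
position: [461.0, -30.6, 148.3]
orientation: [[-0.983, 0.064, 0.173], [0.063, 0.998, -0.011], [-0.173, -0.0, -0.985]]
wrist_force: [-0.8, 0.3, 0.6]
grip_width: 0.2
grip_force: 0.0
```

```bash
python3 - <<'E'
from h import *
st=arm.get_state(); print(st['time'],st['position'],st['qpos'])
plan((tcp(-138,20,10),Rhat(-3.8,10)))
E
```

```text
16.5 [460.96664155 -30.64393603 148.26527823] [ -13.75408261   11.96018838  116.99116813    2.6274275    41.24767053
 -101.93335289]
[-0.0121 -0.0021  0.0518] [ 0.0005 -0.0006  0.005 ] rows 0.5
```

step_arm(
  rows=[
    [[-0.004, -0.001, 0.017], [0, 0, 0.005]],
    [[-0.008, -0.002, 0.035], [0, 0, 0.005]],
    [[-0.0121, -0.0021, 0.0518], [0, 0, 0.005]],
    [[-0.0121, -0.0021, 0.0518], [0, 0, 0.005]],
    [[-0.0121, -0.0021, 0.0518], [0, 0, 0.005]],
  ],
)

```text
time: 17.12
position: [473.8, -33.3, 119.0]
orientation: [[-0.983, 0.067, 0.171], [0.066, 0.998, -0.012], [-0.172, -0.001, -0.985]]
wrist_force: [-0.8, 0.2, 0.6]
grip_width: -0.0
grip_force: 0.0
```

```bash
cat >> h.py <<'E'
import json
def rows(sch):
    s=arm.get_state(); R0=np.array(s['orientation']); p0=np.array(s['position']); o=[]
    for S,h,t in sch:
        R=Rhat(-3.8,t); d=R0.T@(tcp(S,h,t)-p0)/600; w=np.degrees(cv2.Rodrigues(R0.T@R)[0][:,0])/30
        o.append([d.round(3).tolist(),w.round(3).tolist()])
    print(s['time'],s['position'].round(1) if hasattr(s['position'],'round') else s['position'],np.round(s['wrist_force'],1)); print(json.dumps(o))
E
python3 - <<'E'
from h import *
rows([(-138+5.5*i,20,10+5.5*i*20/98) for i in range(1,13)])
E
```

```text
17.125 [473.8 -33.3 119. ] [-0.8  0.2  0.6]
[[[-0.008, 0.001, 0.002], [-0.002, -0.041, -0.002]], [[-0.017, 0.001, 0.004], [-0.002, -0.078, -0.002]], [[-0.025, 0.001, 0.006], [-0.002, -0.116, -0.002]], [[-0.034, 0.001, 0.008], [-0.002, -0.153, -0.002]], [[-0.043, 0.001, 0.01], [-0.002, -0.191, -0.002]], [[-0.051, 0.001, 0.012], [-0.002, -0.228, -0.002]], [[-0.06, 0.001, 0.014], [-0.002, -0.265, -0.002]], [[-0.069, 0.001, 0.016], [-0.002, -0.303, -0.002]], [[-0.078, 0.001, 0.018], [-0.002, -0.34, -0.002]], [[-0.086, 0.001, 0.02], [-0.002, -0.378, -0.002]], [[-0.095, 0.001, 0.022], [-0.002, -0.415, -0.002]], [[-0.104, 0.001, 0.024], [-0.002, -0.453, -0.002]]]
```

step_arm(
  rows=[
    [[-0.008, 0.001, 0.002], [0, -0.041, 0]],
    [[-0.017, 0.001, 0.004], [0, -0.078, 0]],
    [[-0.025, 0.001, 0.006], [0, -0.116, 0]],
    [[-0.034, 0.001, 0.008], [0, -0.153, 0]],
    [[-0.043, 0.001, 0.01], [0, -0.191, 0]],
    [[-0.051, 0.001, 0.012], [0, -0.228, 0]],
    [[-0.06, 0.001, 0.014], [0, -0.265, 0]],
    [[-0.069, 0.001, 0.016], [0, -0.303, 0]],
    [[-0.078, 0.001, 0.018], [0, -0.34, 0]],
    [[-0.086, 0.001, 0.02], [0, -0.378, 0]],
    [[-0.095, 0.001, 0.022], [0, -0.415, 0]],
    [[-0.104, 0.001, 0.024], [0, -0.453, 0]],
  ],
)

```text
time: 18.62
position: [533.9, -35.9, 114.4]
orientation: [[-0.917, 0.067, 0.393], [0.061, 0.998, -0.026], [-0.394, 0.0, -0.919]]
wrist_force: [-11.9, 0.6, 8.2]
grip_width: -0.3
grip_force: 5.6
```

```bash
python3 - <<'E'
from h import *
rows([(-72+5.3*i,20,min(30,23.5+5.3*i*20/98)) for i in range(1,13)]); print(np.round(arm.get_state()['qpos'],1))
E
```

```text
18.625 [533.9 -35.9 114.4] [-11.9   0.6   8.2]
[[[-0.014, -0.001, 0.004], [0.0, -0.046, -0.001]], [[-0.022, -0.001, 0.008], [0.0, -0.082, -0.001]], [[-0.03, -0.001, 0.012], [0.0, -0.118, -0.001]], [[-0.038, -0.001, 0.016], [0.0, -0.154, -0.001]], [[-0.045, -0.001, 0.02], [0.0, -0.19, -0.001]], [[-0.053, -0.001, 0.024], [0.0, -0.226, -0.001]], [[-0.061, -0.001, 0.027], [0.0, -0.227, -0.001]], [[-0.069, -0.001, 0.03], [0.0, -0.227, -0.001]], [[-0.078, -0.001, 0.034], [0.0, -0.227, -0.001]], [[-0.086, -0.001, 0.037], [0.0, -0.227, -0.001]], [[-0.094, -0.001, 0.041], [0.0, -0.227, -0.001]], [[-0.102, -0.001, 0.044], [0.0, -0.227, -0.001]]]
[ -14.    17.9  121.2   12.7   18.4 -111.5]
```

```bash
cat > chk.py <<'E'
from h import *
O=np.array([623.8,-42.7,90]); f=Rt(-3.8,0)[0]
for n in('side','scene'):
    camera(n); c=cal(n)
    for k in('tee','flap'):
        for x in models.cut_out(n,k)[:4]:
            ys,xs=np.where(x['region']); print(n,k,np.round(x['centre'],1),round(x['confidence'],2),len(xs),xs.min(),xs.max(),ys.min(),ys.max())
    for x in models.spot_point(n,'tee'): print(n,'spot',np.round(x['centre'],1),round(x['confidence'],2),'at z90:',onz(c,x['centre'],90).round(0))
    print('expected tee at s=-70,-20,0,40, lane',proj(c,[O+s*f for s in(-70,-20,0,40)]+[O+132*f-[0,0,29]]).round(0).tolist())
print(np.round(arm.get_state()['wrist_force'],1))
E
python3 chk.py; python3 - <<'E'
from h import *
rows([(-72+5.3*i,20,min(28,23.5+max(0,5.3*(i-4)*.12))) for i in range(1,13)])
E
```

```text
side tee [266.9 182.6] 0.96 564 252 280 169 195
side tee [217.5 362.1] 0.8 1394 193 244 336 383
side tee [298.7 311.1] 0.6 584 284 318 295 324
side spot [264.  187.8] 0.88 at z90: [601. -38.  90.]
side spot [298.2 310.7] 0.62 at z90: [330. 317.  90.]
expected tee at s=-70,-20,0,40, lane [[278.0, 192.0], [264.0, 187.0], [258.0, 185.0], [247.0, 181.0], [223.0, 179.0]]
scene tee [317.4 164.2] 0.61 353 304 333 155 174
scene flap [247.2 215.4] 0.97 715 233 261 200 233
scene spot [323.3 161.1] 0.63 at z90: [497. 426.  90.]
scene spot [235.2 224.5] 0.5 at z90: [612. -53.  90.]
expected tee at s=-70,-20,0,40, lane [[228.0, 213.0], [237.0, 222.0], [241.0, 225.0], [249.0, 233.0], [269.0, 260.0]]
[-8.   1.1  3.9]
19.025 [534.5 -36.  114.5] [-8.   1.1  3.9]
[[[-0.014, -0.001, 0.004], [0.0, -0.01, -0.001]], [[-0.022, -0.001, 0.007], [0.0, -0.01, -0.001]], [[-0.03, -0.001, 0.011], [0.0, -0.01, -0.001]], [[-0.038, -0.001, 0.014], [0.0, -0.01, -0.001]], [[-0.046, -0.001, 0.018], [0.0, -0.031, -0.001]], [[-0.054, -0.001, 0.021], [0.0, -0.052, -0.001]], [[-0.062, -0.001, 0.025], [0.0, -0.073, -0.001]], [[-0.07, -0.001, 0.029], [0.0, -0.094, -0.001]], [[-0.078, -0.001, 0.033], [0.0, -0.116, -0.001]], [[-0.086, -0.001, 0.036], [0.0, -0.137, -0.001]], [[-0.093, -0.001, 0.04], [0.0, -0.158, -0.001]], [[-0.102, -0.001, 0.043], [0.0, -0.16, -0.001]]]
```

step_arm(
  rows=[
    [[-0.01, -0.001, 0.003], [0, -0.01, 0]],
    [[-0.018, -0.001, 0.006], [0, -0.01, 0]],
    [[-0.026, -0.001, 0.01], [0, -0.01, 0]],
    [[-0.034, -0.001, 0.013], [0, -0.01, 0]],
    [[-0.042, -0.001, 0.017], [0, -0.031, 0]],
    [[-0.05, -0.001, 0.02], [0, -0.052, 0]],
    [[-0.058, -0.001, 0.024], [0, -0.073, 0]],
    [[-0.066, -0.001, 0.028], [0, -0.094, 0]],
    [[-0.074, -0.001, 0.032], [0, -0.116, 0]],
    [[-0.082, -0.001, 0.035], [0, -0.137, 0]],
  ],
)

```text
time: 20.27
position: [592.4, -41.6, 116.6]
orientation: [[-0.883, 0.068, 0.465], [0.059, 0.998, -0.033], [-0.466, -0.001, -0.885]]
wrist_force: [0.1, 0.1, -0.5]
grip_width: -0.0
grip_force: 0.0
```

```bash
python3 chk.py; python3 - <<'E'
from h import *
print(np.round(arm.get_state()['qpos'],1)); rows([(S,20,28) for S in(-15,-10,-5)])
E
```

```text
side tee [218.2 361. ] 0.86 1415 194 245 337 383
side tee [255.6 176.3] 0.71 206 252 263 167 187
side tee [297.8 313.6] 0.61 535 284 317 296 324
side spot [297.2 309.6] 0.76 at z90: [333. 316.  90.]
side spot [247.4 182.1] 0.71 at z90: [659. -40.  90.]
side spot [219.1 360. ] 0.62 at z90: [417. 498.  90.]
expected tee at s=-70,-20,0,40, lane [[278.0, 192.0], [264.0, 187.0], [258.0, 185.0], [247.0, 181.0], [223.0, 179.0]]
scene tee [321.2 164.2] 0.68 320 304 332 155 173
scene tee [256.9 244.1] 0.57 711 236 275 229 262
scene flap [251.1 213.5] 0.64 717 233 265 199 231
scene spot [254.9 245.1] 0.9 at z90: [713. -64.  90.]
scene spot [321.2 162. ] 0.55 at z90: [497. 415.  90.]
expected tee at s=-70,-20,0,40, lane [[228.0, 213.0], [237.0, 222.0], [241.0, 225.0], [249.0, 233.0], [269.0, 260.0]]
[-1.2 -0.2  0.3]
[ -13.3   21.   117.9   17.6   14.4 -115.5]
20.675 [591.  -41.3 116.2] [-1.2 -0.2  0.3]
[[[-0.003, 0.001, 0.005], [-0.003, -0.012, -0.001]], [[-0.01, 0.001, 0.008], [-0.003, -0.012, -0.001]], [[-0.018, 0.001, 0.012], [-0.003, -0.012, -0.001]]]
```

The piece has gone: the force is zero and the scene camera has it moving on the lane. I'll back off while reducing the tilt, then check.

step_arm(
  rows=[
    [[0.03, 0, -0.02], [0, 0.1, 0]],
    [[0.07, 0, -0.045], [0, 0.25, 0]],
    [[0.11, 0, -0.08], [0, 0.4, 0]],
    [[0.15, 0, -0.12], [0, 0.6, 0]],
    [[0.17, 0, -0.2], [0, 0.8, 0]],
    [[0.17, 0, -0.25], [0, 0.9, 0]],
    [[0.17, 0, -0.25], [0, 0.9, 0]],
    [[0.17, 0, -0.25], [0, 0.9, 0]],
    [[0.17, 0, -0.25], [0, 0.9, 0]],
    [[0.17, 0, -0.25], [0, 0.9, 0]],
  ],
)

```text
time: 21.92
position: [431.0, -30.3, 200.8]
orientation: [[-0.998, 0.067, 0.009], [0.067, 0.998, -0.001], [-0.009, -0.001, -1.0]]
wrist_force: [-0.9, 1.0, 0.2]
grip_width: 0.2
grip_force: 0.0
```

```bash
python3 - <<'E'
from h import *
a=camera('scene'); c=cal('scene'); O=np.array([623.8,-42.7,0]); f=Rt(-3.8,0)[0]
print([(x['centre'],x['confidence']) for x in models.spot_point('scene','tee')],'lane exp',proj(c,[O+132*f+[0,0,61]]))
b=camera('side')
A=cv2.resize(a[150:300,170:320],(400,400),interpolation=cv2.INTER_CUBIC); B=cv2.resize(b[110:230,190:350],(400,400),interpolation=cv2.INTER_CUBIC)
save('z.png',np.hstack([A,B])); s=arm.get_state(); print(s['time'],s['position'],s['wrist_force'])
E
```

```text
[([269.8, 262.3], 0.85), ([323.0, 164.6], 0.63)] lane exp [[268.91672954 260.45950628]]
22.075 [431.30834448 -30.35500461 201.2720999 ] [-0.00546825 -0.29421482  0.84232606]
```

View pics/z.png

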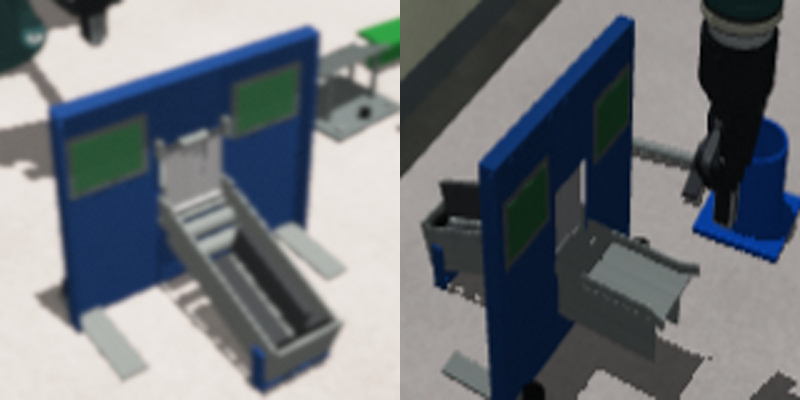

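The piece lies against the stop at the bottom of the lane, at scene (270,262) against an expected (269,260). The flap hangs shut, the shelf is empty and the arm is touching nothing, so I'll hand in.

```bash
python3 -c "
from workcell import arm
print(arm.sign_off())"
```

```text
the job is handed in; nothing more can be done
None
```

The T-joint was set down on the feed shelf, then pushed through the flap; it ran down the lane to the stop, the flap is shut, and the job was handed in after about 22 s, with the pipe piece, hammer and brush never touched.

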